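Release the toggle clamp and move the block to the spring-jaw holder

ROBOT

A 7-joint arm with a two-finger parallel gripper is mounted at the origin on the work surface; the furniture and walls round the work are solid. World frame = base frame: x ahead of the robot, y to its left, z up, the work surface at z = 0. Lengths are in m, angles in rad, forces in N, time in s.
With the tool pointing down it reaches from about 0.4 to 0.9 m from the base axis. Payload 5.5 kg.
Tool frame: the origin (TCP) lies midway between the tips of the shut fingers; the grasp point (between the pads) lies 19 mm behind it; z points along the fingers, y is the direction in which the jaws open and shut (so a half turn about z gives the same grasp; the last joint's range is limited). The gripper opens to 85 mm and grips with 20 to 120 N. Pads are 22 mm wide; open, the fingers measure 114 mm over their backs; the gripper's body (76 mm by 85 mm) begins 54 mm behind the grasp point. The pads swing forward as they close: fully open they stand 13 mm farther back than shut.
Start: joints at [1.489, 0.501, -0.427, 1.55, 0.221, 1.138, -0.21], TCP at [0.22, -0.612, 0.231] pointing down, gripper open.
Joint ranges: [-2.88, 2.88], [-0.31, 2.03], [-1.54, 1.56], [0.2, 2.42], [-1.41, 4.55], [0.19, 2.02], [-2.57, 2.57]. Speed limits (rad/s): [2.57, 2.57, 3.14, 3.14, 3.14, 3.14, 3.14].

INTERFACE

Orientations are given as a 3x3 rotation matrix whose columns are the frame's x, y, z axes.
In Python, from station import * gives the robot as it stands.
- The arm moves only by the shell command python3 -m creep 'ROWS' [OPENING] [FORCE]. ROWS is JSON, a list of rows, each an object with "offset": the shift along the tool's x, y, z in mm, a list of three; "delta_rot": the turn, a rotation vector about the tool's x, y, z in rad, a list of three. In form: [{"offset": [tx, ty, tz], "delta_rot": [ax, ay, az]}, ...]. A call has 1 to 5 rows; each row shifts and turns the commanded pose from where the row before left it, along the tool's axes as they then stand; what a row does not reach is not made up. A row lasts 1/12 s, in which the tool goes at most 41.7 mm and 7.16 degrees, less where a joint would pass 70% of its speed; a pose out of reach is approached as far as the arm can. A call with a gripper value outside its range is refused whole. OPENING is the opening, from 0 (shut) to 1 (fully open), set as the call begins (- or left out, the last holds). The fingers move at their own pace and stop on an object; FORCE is the grip in N (left out, the last holds). Time passes only in rows, so rows that do not move let the fingers close. It gives the time, the measured TCP pose, the force and the opening at its end, in the units of the state.
- state(): the state, without advancing time (a new reading comes with each control period).
- get_image(name): name is "scene" or "top" or "wrist"; returns the picture (400x640x3 uint8, blue, green, red); there is no depth.
- calibration(name): a dict with "fx", "fy", "cx", "cy" (pixels), "k1" (the pictures are not rectified: a ray, as slopes to the right and down, at radius r is drawn at 1 + k1 r^2 times it, then the intrinsics apply), "extrinsics" (4x4, takes a point from world to camera coordinates); the wrist camera has in their place "T_tool_cam" (4x4, takes a point from camera to tool coordinates, whose origin is the TCP and whose axes are the flange's). Camera axes: x right, y down, z forward; pixel columns grow to the right and rows downward; lengths in m; the calibration is good to about 2 mm. A picture is of the moment at which its call begins: read the wrist's pose just before it. calibration takes no time and is no camera call.
- job_done(): hands the job in, once; it reports no verdict.
The state is a dict: "clock": time; "q": joint angles; "joint_velocities": joint speeds; "tau": joint torques, N m; "position": TCP position; "tcp_rot": TCP orientation; "force": force on the tool from outside, world axes, zero at the start; "wrist_torque": the same for the moment, N m; "finger_gap": finger opening in m.
Only numpy, scipy, OpenCV 4.12 (cv2) and the standard library are available. Lean on these libraries where they do the work, as an engineer would, in place of code of your own. Each camera call takes 0.05 s, during which the arm holds its last target. There are 200 camera calls.

TASK

Flip the toggle clamp fully open, past its centre, so that it stays open, and only then lift the wooden block out of the drilling fixture. Put the block into the spring-jaw holder: push its end against the sprung jaw, lower it behind the low fixed lip and let go, so that it sits upright, flat on the bed, centred across the jaws and gripped squarely between the jaw and the lip. Do not disturb the round hub or the steel block that stand nearby.

Things in the scene. Friction and masses are not known exactly. Their poses are not given: they have to be found in the camera images.
- fixture: Fixed steel drilling fixture, dark base plate 100 (local x) x 225 (local y) x 15 mm. Origin on the bench (z = 0) below the middle of the nest where the wooden block stands, its long side along local y; z up. Low guides round the nest rise 12 mm above the plate. The toggle clamp stands at local +y.
- clamp_pivot (a point): Pivot of the toggle clamp lever, fixed at local (0, 105, 105) mm of the fixture, same axes; between two upright steel cheeks (36 mm over their outsides in x, 40 mm in y). The lever is a rigid L: a steel arm from here 102 mm towards local -y, 20 mm wide, 18 mm thick, whose rubber foot presses on the block, and an upright handle.
- clamp (a joint): Lever angle, rad. 0 = clamped: arm level, handle upright. Positive turns the handle top towards local +y and the arm up. The lever's weight (0.7 kg) drives it shut below about 0.9 (about 2 N at the grip to open) and open above, on by itself to its stop at 1.9: arm upright, leaning back from the block, its top 0.21 m above the bench; handle lying back beyond the base plate.
- clamp_handle (a point): Point on the axis of the handle's round black grip, 85 mm from the pivot (190 mm above the bench when clamped). The grip is 24 mm thick and runs from 45 to 125 mm from the pivot. Turns with the lever; its z axis points along the handle, away from the pivot.
- block_center (a point): Centre of the loose wooden block, 42 (x) x 98 (y) x 64 mm high (z), about 0.2 kg, solid, a small key slot in one side. It starts on the fixture's base plate, centre 47 mm above the bench. Grip across its 42 mm width, mid-length; below 27 mm above the bench guides lie beside it.
- holder: Fixed grey spring-jaw holder, 70 (local x) x 180 mm (local y). Origin on the bench (z = 0) below the centre of the seated block; z up. Bed 46 mm wide, top 25 mm above the bench. At local -y a low fixed lip, inner face at y = -49 mm, top 39 mm above the bench; at +y a taller sprung jaw. Seated block: long side along local y, centre at (0, 0, 57) mm.
- jaw (a joint): Travel of the sprung jaw, m: 0 at rest, up to 0.025 when pushed towards the holder's local +y. Force 2 N at rest, 4 N at 8 mm, 6 N at 17 mm. At rest the gap between jaw and lip is 90 mm, so the jaw must go back 8 mm to take the 98 mm block; its face is upright, without lead-in.
- jaw_face (a point): Middle of the sprung jaw's inner face, at rest at local (0, 41, 48.5) mm of the holder; moves with the jaw. The jaw is 46 mm wide and its top is 71 mm above the bench (46 mm above the bed).
- bush_hub: Bystander: round grey steel hub, 86 mm across, 46 mm high, loose; origin at the centre of its underside. Leave it alone.
- steel_block: Bystander: small blackened steel block with ground top, 42 x 72 x 49 mm, loose; origin at the centre of its underside. Leave it alone.
Not all that is in view belongs to the job. Leave any turquoise look-alike of the part that bears block_center alone.

How it is judged:
On the way, in this order (a step that is already met when the one before it is completed fails the run):
1. The clamp has gone fully open while the block still stands in the fixture (value of joint clamp above 1.6 rad and distance between block_center and fixture below 0.07 m), for 0.2 s.
2. The block has been lifted clear of the fixture (z of block_center in the frame of fixture above 0.08 m), for 0.1 s.
At the end, for the whole second after the job is handed in: Clamp open (beyond 1.6 rad); block at rest in the holder, upright (0.06 rad), flat on the bed (height within 4 mm), against the lip (within 5 mm), centred across within 9 mm, square within 0.09 rad either way round, the sprung jaw pushed back 5 to 12 mm by it (value of joint clamp above 1.6 rad and z of block_center in the frame of holder between 0.053 and 0.061 m and y of block_center in the frame of holder between -0.005 and 0.005 m and x of block_center in the frame of holder between -0.009 and 0.009 m and angle between the y axis of block_center and the y axis of holder, either way round below 0.09 rad and angle between block_center's own z axis and vertical below 0.06 rad and value of joint jaw between 0.005 and 0.012 m and linear speed of block below 0.02 m/s); the robot touches nothing.
It fails at once if the block is pulled up out of the nest while the clamp is not past its centre (z of block_center in the frame of fixture above 0.062 m and value of joint clamp below 0.9 rad).
It fails at once if the round hub is disturbed (distance of bush_hub from where it was at the start of the episode above 0.02 m).
It fails at once if the steel block is disturbed (distance of steel_block from where it was at the start of the episode above 0.02 m).
It also fails if it takes over 58 s, if anything falls off the work surface, if the arm or the gripper's body presses on something with over 40 N, if the wrist force passes 120 N, or if a joint passes its speed limit or range.

## Working session

There is one attempt and no reset: what is moved stays moved. The work goes in short steps, Python scripts to look and compute and a shell command to move; the robot and the scene stay as the last step left them, time stands still between calls to the robot, and variables do not carry over. Pictures are saved under pics/ and viewed, about 8 in all and at most 12, crops included, and the job is handed in when it is done.

```bash
ls; mkdir -p pics
python3 - <<'E'
from station import *
import cv2
for n in("scene","top"):
    cv2.imwrite(f"pics/{n}0.png",get_image(n))
    c=calibration(n);print(n,c)
print(calibration("wrist"));s=state();print(s)
E
```

```text
pics
scene {'fx': 463.7172191525297, 'fy': 463.7172191525297, 'cx': 326.01587083588726, 'cy': 203.5236041465863, 'k1': -0.014142713846480649, 'extrinsics': array([[-0.86140346, -0.50785079,  0.00846527,  0.50051172],
       [-0.27982574,  0.46059227, -0.84234928,  0.25611545],
       [ 0.42388871, -0.72797138, -0.5388655 ,  1.00154907],
       [ 0.        ,  0.        ,  0.        ,  1.        ]])}
top {'fx': 464.2878763862367, 'fy': 464.2878763862367, 'cx': 313.2328134734016, 'cy': 200.3241331481966, 'k1': -0.13483902684564472, 'extrinsics': array([[ 0.02309596, -0.99970223,  0.00787553,  0.01875443],
       [-0.98086863, -0.02418256, -0.19316297,  0.58708572],
       [ 0.1932959 , -0.00326358, -0.98113508,  1.04000875],
       [ 0.        ,  0.        ,  0.        ,  1.        ]])}
{'fx': 288.7737816920603, 'fy': 288.7737816920603, 'cx': 318.29780311604105, 'cy': 202.0378045185362, 'k1': -0.02515158005499187, 'T_tool_cam': array([[-7.76283246e-05, -9.64682768e-01, -2.63414411e-01,
         6.67512982e-02],
       [ 9.99999960e-01, -1.46747919e-04,  2.42723499e-04,
        -1.131752
[... 307 characters left out ...]
 'joint_velocities': array([-7.86453022e-04, -2.60500251e-03, -1.04281671e-03, -2.72527533e-03,
       -2.18914613e-03,  9.88549787e-05,  1.23930955e-03]), 'tau': array([-1.08712909e-02, -5.70814097e+01, -5.83910018e+00, -2.81750518e+01,
        1.03221802e-02,  5.54995626e-03,  3.54652730e-05]), 'position': array([ 0.21946654, -0.61114117,  0.2303327 ]), 'tcp_rot': array([[ 9.41116807e-01,  3.38081131e-01, -5.52451002e-04],
       [ 3.38081577e-01, -9.41115232e-01,  1.72273955e-03],
       [ 6.25056816e-05, -1.80807264e-03, -9.99998363e-01]]), 'force': array([0.14552864, 0.16732739, 0.94564231]), 'wrist_torque': array([0.01866707, 0.02588969, 0.01484296]), 'finger_gap': 0.08517483272318183}
```

View pics/scene0.png

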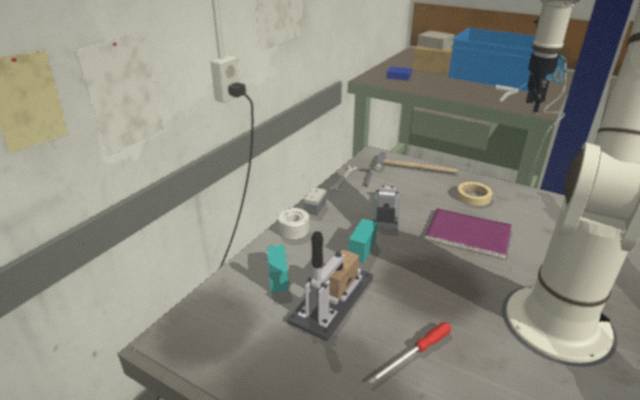

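View pics/top0.png

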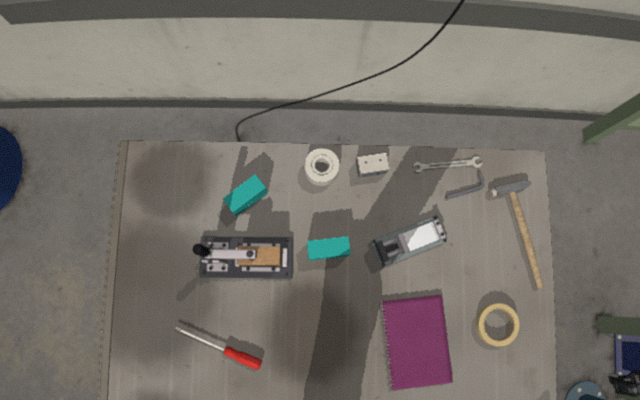

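The top view shows the fixture at about (247,257) with its handle at (200,250), and the holder at (412,240). There are turquoise look-alikes at (245,195) and (328,247), the hub at (322,167) and the steel block at (373,163). I'll enlarge the fixture and holder.

```bash
python3 - <<'E'
import cv2,numpy as np
im=cv2.imread("pics/top0.png")
a=cv2.resize(im[225:290,190:305],None,fx=6.5,fy=6.5,interpolation=cv2.INTER_CUBIC)[:, :747]
b=cv2.resize(im[210:275,360:460],None,fx=6.5,fy=6.5,interpolation=cv2.INTER_CUBIC)
b=cv2.copyMakeBorder(b,0,0,0,a.shape[1]-b.shape[1],cv2.BORDER_CONSTANT)
o=np.vstack([a,b]);o=cv2.convertScaleAbs(o,alpha=1.4,beta=20);o=cv2.resize(o,None,fx=.7,fy=.7) if 0 else o[:,:800]
cv2.imwrite("pics/crop1.png",cv2.resize(o,None,fx=600/o.shape[0],fy=600/o.shape[0]));print(o.shape)
E
cat > h.py <<'E'
import numpy as np,cv2
from station import *
def cam(n,T=None):
    c=calibration(n);K=np.array([[c['fx'],0,c['cx']],[0,c['fy'],c['cy']],[0,0,1]])
    E=c['extrinsics'] if 'extrinsics' in c else np.linalg.inv(T@c['T_tool_cam'])
    return K,np.array([c['k1'],0,0,0,0.]),E
def proj(n,P,T=None):
    K,d,E=cam(n,T)
    return cv2.projectPoints(np.float64(P).reshape(-1,1,3),cv2.Rodrigues(E[:3,:3])[0],E[:3,3],K,d)[0][:,0]
def back(n,uv,z,T=None):
    K,d,E=cam(n,T);p=cv2.undistortPoints(np.float64(uv).reshape(-1,1,2),K,d)[:,0]
    r=np.c_[p,np.ones(len(p))]@E[:3,:3];c=-E[:3,:3].T@E[:3,3]
    return c+r*((np.broadcast_to(z,len(p))-c[2])/r[:,2])[:,None]
def tool():
    s=state();T=np.eye(4);T[:3,:3]=s['tcp_rot'];T[:3,3]=s['position'];return T
E
```

```text
(844, 747, 3)
```

View pics/crop1.png

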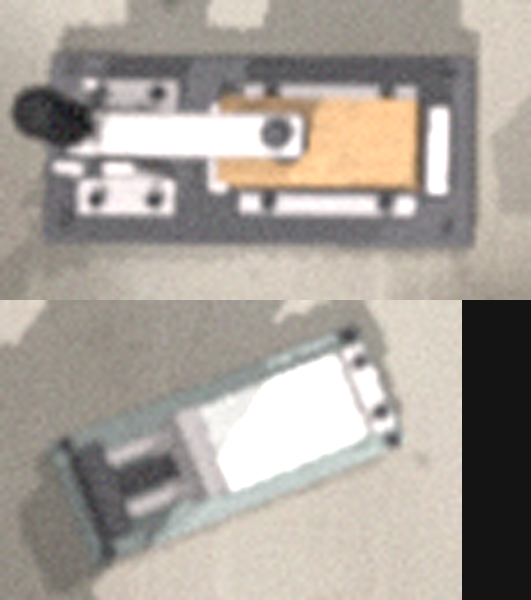

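Run:
```python
from h import *
k=4.621
f=lambda p:np.array(p)/k+[190,225]
g=lambda p:(np.array(p)-[0,300])/k+[360,210]
np.set_printoptions(precision=4,suppress=True)
print("plate",back("top",f([(50,55),(473,55),(473,245),(45,240)]),.015))
B=back("top",f([(218,97),(420,97),(418,190),(218,188)]),.079);print("block",B,B.mean(0))
print("handle top",back("top",f([(40,112)]),.23))
print("arm",back("top",f([(275,133),(95,133)]),.114))
for z in(0.0,.02,.039):print("holder",z,back("top",g([(65,445),(350,335),(395,440),(108,555)]),z))
print("jaw",back("top",g([(200,407),(228,493)]),.071))
print("lip inner",back("top",g([(343,355),(370,440)]),.025), "lip top", back("top",g([(343,352),(378,440)]),.039))
print("hub,steel,decoys",back("top",[(322,167),(373,163),(245,195),(328,247)],.05))
```

```text
plate [[0.4973 0.3042 0.015 ]
 [0.5033 0.081  0.015 ]
 [0.4047 0.078  0.015 ]
 [0.4006 0.3008 0.015 ]]
block [[0.4718 0.2037 0.079 ]
 [0.4745 0.1039 0.079 ]
 [0.4289 0.1033 0.079 ]
 [0.4272 0.2015 0.079 ]] [0.4506 0.1531 0.079 ]
handle top [[0.4493 0.2554 0.23  ]]
arm [[0.4522 0.1701 0.114 ]
 [0.4497 0.2563 0.114 ]]
holder 0.0 [[ 0.4986 -0.1192  0.    ]
 [ 0.5613 -0.2746  0.    ]
 [ 0.5047 -0.298   0.    ]
 [ 0.4408 -0.1421  0.    ]]
holder 0.02 [[ 0.4965 -0.1165  0.02  ]
 [ 0.558  -0.2692  0.02  ]
 [ 0.5024 -0.2921  0.02  ]
 [ 0.4396 -0.139   0.02  ]]
holder 0.039 [[ 0.4944 -0.1139  0.039 ]
 [ 0.5549 -0.2639  0.039 ]
 [ 0.5002 -0.2865  0.039 ]
 [ 0.4385 -0.136   0.039 ]]
jaw [[ 0.5114 -0.1776  0.071 ]
 [ 0.4685 -0.1913  0.071 ]]
lip inner [[ 0.5464 -0.2637  0.025 ]
 [ 0.5016 -0.2772  0.025 ]] lip top [[ 0.5458 -0.26    0.039 ]
 [ 0.5001 -0.2775  0.039 ]]
hub,steel,decoys [[ 0.6704  0.0135  0.05  ]
 [ 0.6838 -0.1102  0.05  ]
 [ 0.5968  0.196   0.05  ]
 [ 0.4776 -0.0043  0.05  ]]
```

Fixture is at about (0.4505, 0.153) with yaw 0.022, and the holder at about (0.5055, -0.224) with yaw 0.387. I'll lift, turn the tool so its y axis lies along the fixture x axis, and close the fingers for pushing.

```bash
python3 -m creep '[{"offset":[0,0,-25],"delta_rot":[0,0,-0.12]},{"offset":[0,0,-25],"delta_rot":[0,0,-0.12]},{"offset":[0,0,-25],"delta_rot":[0,0,-0.12]},{"offset":[0,0,-25],"delta_rot":[0,0,-0.12]},{"offset":[0,0,-20],"delta_rot":[0,0,-0.12]}]' 0 40
python3 -m creep '[{"offset":[0,0,0],"delta_rot":[0,0,-0.12]},{"offset":[0,0,0],"delta_rot":[0,0,-0.12]},{"offset":[0,0,0],"delta_rot":[0,0,-0.12]},{"offset":[0,0,0],"delta_rot":[0,0,-0.12]},{"offset":[0,0,0],"delta_rot":[0,0,-0.12]}]'
python3 -m creep '[{"offset":[20,20,0],"delta_rot":[0,0,-0.048]},{"offset":[25,25,0],"delta_rot":[0,0,0]},{"offset":[25,25,0],"delta_rot":[0,0,0]},{"offset":[25,25,0],"delta_rot":[0,0,0]},{"offset":[25,25,0],"delta_rot":[0,0,0]}]'
python3 -c "
from h import *
print(state()['q'])"
```

```text
clock: 0.52
position: [0.2198, -0.6118, 0.3529]
tcp_rot: [[0.581, 0.814, 0.0], [0.814, -0.581, -0.001], [-0.0, 0.001, -1.0]]
force: [0.7, -0.5, -0.4]
finger_gap: 0.0256
clock: 0.93
position: [0.2195, -0.6115, 0.3507]
tcp_rot: [[0.02, 1.0, -0.0], [1.0, -0.02, 0.001], [0.001, -0.0, -1.0]]
force: [0.3, 0.5, 0.0]
finger_gap: 0.0
clock: 1.35
position: [0.3386, -0.4886, 0.3508]
tcp_rot: [[-0.022, 1.0, -0.0], [1.0, 0.022, 0.001], [0.001, -0.0, -1.0]]
force: [0.8, -0.1, 0.2]
finger_gap: -0.0001
[ 1.49318156  0.36545184 -0.75803167  1.53412715  0.25462039  1.34458136
  0.7322067 ]
```

```bash
R='import sys'
python3 -m creep '[{"offset":[35,20,0],"delta_rot":[0,0,0]},{"offset":[40,20,0],"delta_rot":[0,0,0]},{"offset":[40,20,0],"delta_rot":[0,0,0]},{"offset":[40,20,0],"delta_rot":[0,0,0]},{"offset":[40,20,0],"delta_rot":[0,0,0]}]'
python3 -m creep '[{"offset":[40,6,0],"delta_rot":[0,0,0]},{"offset":[40,6,0],"delta_rot":[0,0,0]},{"offset":[40,6,0],"delta_rot":[0,0,0]},{"offset":[40,6,0],"delta_rot":[0,0,0]},{"offset":[40,0,0],"delta_rot":[0,0,0]}]'
python3 -c "
from h import *
print(state()['q'])"
```

```text
clock: 1.77
position: [0.4287, -0.3019, 0.351]
tcp_rot: [[-0.022, 1.0, -0.001], [1.0, 0.022, -0.0], [-0.0, -0.001, -1.0]]
force: [1.3, -0.7, 0.6]
finger_gap: -0.0
clock: 2.18
position: [0.4482, -0.1013, 0.3511]
tcp_rot: [[-0.022, 1.0, 0.0], [1.0, 0.022, 0.0], [0.0, 0.0, -1.0]]
force: [1.7, -0.4, -0.0]
finger_gap: 0.0003
[ 1.13229475  0.07554882 -1.00533445  1.83226256  0.06656406  1.26909463
  0.13085291]
```

```bash
python3 -m creep '[{"offset":[40,1,0],"delta_rot":[0,0,0]},{"offset":[40,1,0],"delta_rot":[0,0,0]},{"offset":[40,1,0],"delta_rot":[0,0,0]},{"offset":[40,1,0],"delta_rot":[0,0,0]},{"offset":[40,1,0],"delta_rot":[0,0,0]}]'
python3 -m creep '[{"offset":[40,1,0],"delta_rot":[0,0,0]},{"offset":[40,1,0],"delta_rot":[0,0,0]},{"offset":[36,1,0],"delta_rot":[0,0,0]},{"offset":[0,0,0],"delta_rot":[0,0,0]},{"offset":[0,0,0],"delta_rot":[0,0,0]}]'
python3 - <<'E'
from h import *
T=tool();im=get_image("wrist");np.save("T1.npy",T);cv2.imwrite("pics/w1.png",im);print(state()['q'],T)
E
```

```text
clock: 2.6
position: [0.448, 0.0982, 0.3513]
tcp_rot: [[-0.021, 1.0, 0.001], [1.0, 0.021, -0.002], [-0.002, 0.001, -1.0]]
force: [1.3, -0.2, -0.1]
finger_gap: -0.0001
clock: 3.02
position: [0.4474, 0.2161, 0.3511]
tcp_rot: [[-0.03, 1.0, -0.001], [1.0, 0.03, 0.001], [0.001, -0.001, -1.0]]
force: [-0.2, -0.6, -0.3]
finger_gap: -0.0005
[ 0.54018579  0.25330715 -1.20916672  1.75223283  0.24465456  1.30663499
 -0.69772853] [[-0.03008592  0.9995465  -0.0012756   0.44740432]
 [ 0.99954622  0.03008776  0.00144222  0.21614716]
 [ 0.00147995 -0.00123163 -0.99999815  0.35106236]
 [ 0.          0.          0.          1.        ]]
```

View pics/w1.png

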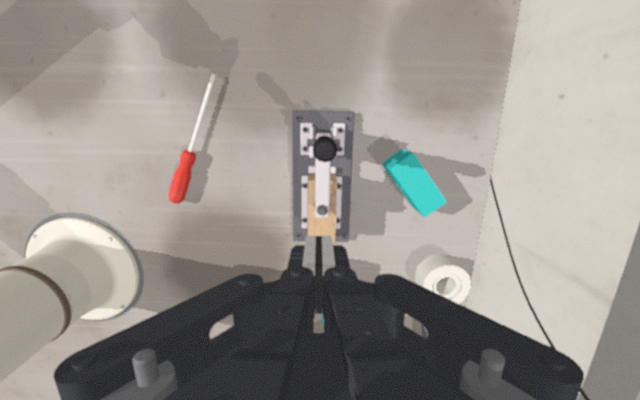

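```bash
python3 - <<'E'
from h import *
T=np.load("T1.npy");np.set_printoptions(precision=4,suppress=True)
print(back("wrist",[(325,149)],.23,T),back("wrist",[(293,110),(355,110),(351,240),(292,240)],.015,T),back("wrist",[(322,210)],.114,T))
E
python3 -m creep '[{"offset":[0,1,35],"delta_rot":[0,0,0.008]},{"offset":[0,0,35],"delta_rot":[0,0,0]},{"offset":[0,0,35],"delta_rot":[0,0,0]},{"offset":[0,0,0],"delta_rot":[0,0,0]}]'
```

```text
[[0.4517 0.2618 0.23  ]] [[0.404  0.3035 0.015 ]
 [0.502  0.3065 0.015 ]
 [0.5088 0.0858 0.015 ]
 [0.4039 0.0826 0.015 ]] [[0.4533 0.1697 0.114 ]]
clock: 3.4
position: [0.4473, 0.2072, 0.2405]
tcp_rot: [[-0.01, 1.0, -0.009], [1.0, 0.01, -0.005], [-0.005, -0.009, -1.0]]
force: [-0.6, -0.9, -0.5]
finger_gap: -0.0
```

```bash
python3 -m creep '[{"offset":[0,0,0],"delta_rot":[0,0,0]}]'
python3 -c "
from h import *
print(state()['q'])"
```

```text
clock: 3.48
position: [0.4496, 0.2102, 0.2455]
tcp_rot: [[-0.011, 1.0, -0.004], [1.0, 0.011, -0.002], [-0.001, -0.004, -1.0]]
force: [0.7, 0.3, 1.1]
finger_gap: 0.0002
[ 0.4406157   0.3712469  -1.12661435  1.89502932  0.37256582  1.11356457
 -0.81875154]
```

```bash
python3 -m creep '[{"offset":[0,0,25],"delta_rot":[0,0,-0.01]},{"offset":[0,0,25],"delta_rot":[0,0,0]},{"offset":[0,0,25],"delta_rot":[0,0,0]},{"offset":[0,0,0],"delta_rot":[0,0,0]},{"offset":[0,0,0],"delta_rot":[0,0,0]}]'
python3 -c "
from h import *
print(state()['q'])"
```

```text
clock: 3.9
position: [0.4511, 0.2123, 0.1729]
tcp_rot: [[-0.023, 1.0, 0.001], [1.0, 0.023, 0.0], [0.0, 0.001, -1.0]]
force: [-0.2, 0.1, 0.6]
finger_gap: 0.0
[ 0.35137731  0.46880387 -1.04404094  1.9680408   0.48903569  0.98232126
 -0.90597467]
```

Now push along local +y. The handle face is about 25 mm ahead.

```bash
python3 -m creep '[{"offset":[12,0,0],"delta_rot":[0,0,0]},{"offset":[12,0,0],"delta_rot":[0,0,0]},{"offset":[10,0,0],"delta_rot":[0,0,0]},{"offset":[10,0,0],"delta_rot":[0,0,0]},{"offset":[10,0,0],"delta_rot":[0,0,0]}]'
python3 -m creep '[{"offset":[10,0,0],"delta_rot":[0,0,0]},{"offset":[10,0,0],"delta_rot":[0,0,0]},{"offset":[10,0,0],"delta_rot":[0,0,0]},{"offset":[10,0,0],"delta_rot":[0,0,0]},{"offset":[10,0,0],"delta_rot":[0,0,0]}]'
python3 -m creep '[{"offset":[10,0,0],"delta_rot":[0,0,0]},{"offset":[10,0,0],"delta_rot":[0,0,0]},{"offset":[10,0,0],"delta_rot":[0,0,0]},{"offset":[10,0,0],"delta_rot":[0,0,0]},{"offset":[10,0,0],"delta_rot":[0,0,0]}]'
python3 - <<'E'
from h import *
cv2.imwrite("pics/s1.png",cv2.resize(get_image("scene")[200:360,230:430],None,fx=3,fy=3));print(state()['q'])
E
```

```text
clock: 4.32
position: [0.4504, 0.267, 0.173]
tcp_rot: [[-0.023, 1.0, 0.003], [1.0, 0.023, -0.0], [-0.0, 0.003, -1.0]]
force: [1.4, -2.9, 0.4]
finger_gap: 0.0001
clock: 4.73
position: [0.4471, 0.3183, 0.1713]
tcp_rot: [[-0.025, 1.0, -0.0], [1.0, 0.025, 0.001], [0.001, -0.0, -1.0]]
force: [0.0, 0.5, 0.7]
finger_gap: 0.0002
clock: 5.15
position: [0.4463, 0.3677, 0.1713]
tcp_rot: [[-0.024, 1.0, -0.0], [1.0, 0.024, 0.0], [0.0, -0.0, -1.0]]
force: [0.8, 0.2, 0.4]
finger_gap: -0.0002
[-0.0227553   0.60220562 -0.97162033  1.77791261  0.56220596  1.0652974
 -1.17065573]
```

View pics/s1.png

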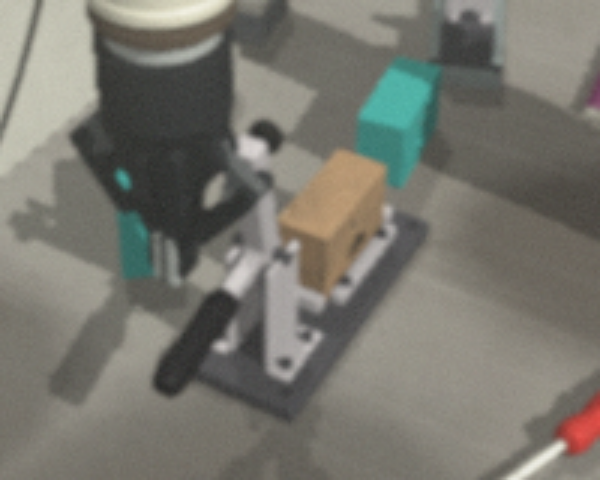

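The clamp is at its stop with the handle lying back, and the block still stands in the nest. Next: rise, open the gripper and go over the block.

```bash
python3 -m creep '[{"offset":[0,0,-35],"delta_rot":[0,0,0]},{"offset":[0,0,-35],"delta_rot":[0,0,0]},{"offset":[0,0,-35],"delta_rot":[0,0,0]},{"offset":[0,0,-35],"delta_rot":[0,0,0]},{"offset":[0,0,-15],"delta_rot":[0,0,0]}]' 0.95 80
python3 -m creep '[{"offset":[-35,0,0],"delta_rot":[0,0,0]},{"offset":[-40,0,0],"delta_rot":[0,0,0]},{"offset":[-40,0,0],"delta_rot":[0,0,0]},{"offset":[-40,0,0],"delta_rot":[0,0,0]},{"offset":[-40,0,0],"delta_rot":[0,0,0]}]'
python3 -m creep '[{"offset":[-20,0,0],"delta_rot":[0,0,0]},{"offset":[0,0,0],"delta_rot":[0,0,0]},{"offset":[0,0,0],"delta_rot":[0,0,0]},{"offset":[0,0,0],"delta_rot":[0,0,0]}]'
python3 - <<'E'
from h import *
T=tool();im=get_image("wrist");np.save("T2.npy",T);cv2.imwrite("pics/w2.png",im);print(state()['q'],T)
E
```

```text
clock: 5.62
position: [0.4471, 0.3685, 0.3312]
tcp_rot: [[-0.024, 1.0, 0.004], [1.0, 0.024, 0.004], [0.004, 0.005, -1.0]]
force: [1.3, 0.6, -0.2]
finger_gap: 0.0604
clock: 6.03
position: [0.4507, 0.1701, 0.3262]
tcp_rot: [[-0.025, 1.0, -0.0], [1.0, 0.025, -0.0], [-0.0, -0.0, -1.0]]
force: [1.5, -0.2, 0.9]
finger_gap: 0.081
clock: 6.37
position: [0.4515, 0.1526, 0.3266]
tcp_rot: [[-0.025, 1.0, 0.001], [1.0, 0.025, 0.0], [0.0, 0.001, -1.0]]
force: [0.8, 0.4, 0.7]
finger_gap: 0.0808
[ 0.67656161  0.20251152 -1.18427211  1.83280852  0.19803273  1.23680822
 -0.53978585] [[-2.45010171e-02  9.99699611e-01  6.23565912e-04  4.51516866e-01]
 [ 9.99699691e-01  2.45007110e-02  4.93790583e-04  1.52584720e-01]
 [ 4.78364445e-04  6.35477021e-04 -9.99999684e-01  3.26633818e-01]
 [ 0.00000000e+00  0.00000000e+00  0.00000000e+00  1.00000000e+00]]
```

View pics/w2.png

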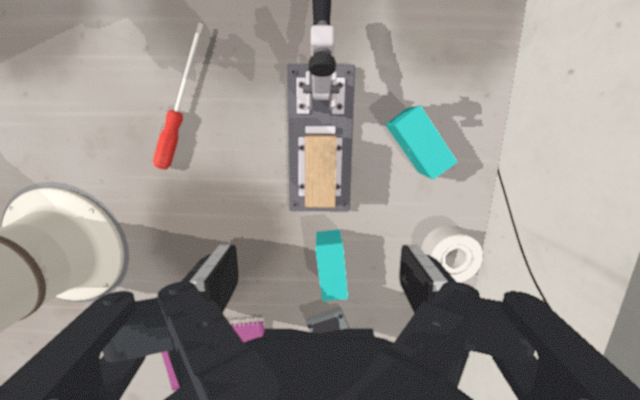

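Run:
```python
from h import *
T=np.load("T2.npy");np.set_printoptions(precision=4,suppress=True)
B=back("wrist",[(305,136),(336.5,136),(336,207),(305.5,207)],.079,T);print(B,B.mean(0))
print(np.linalg.inv(T)@np.r_[B.mean(0),1])
```

```text
[[0.4326 0.2038 0.079 ]
 [0.4741 0.2048 0.079 ]
 [0.4774 0.1075 0.079 ]
 [0.4346 0.1065 0.079 ]] [0.4547 0.1557 0.079 ]
[0.0029 0.0031 0.2476 1.    ]
```

```bash
python3 -m creep '[{"offset":[2,2,35],"delta_rot":[0,0,0]},{"offset":[0,0,40],"delta_rot":[0,0,0]},{"offset":[0,0,40],"delta_rot":[0,0,0]},{"offset":[0,0,35],"delta_rot":[0,0,0]},{"offset":[0,0,25],"delta_rot":[0,0,0]}]'
python3 -m creep '[{"offset":[0,0,25],"delta_rot":[0,0,0]},{"offset":[0,0,25],"delta_rot":[0,0,0]},{"offset":[0,0,20],"delta_rot":[0,0,0]},{"offset":[0,0,10],"delta_rot":[0,0,0]},{"offset":[0,0,0],"delta_rot":[0,0,0]}]'
python3 -m creep '[{"offset":[0,0,0],"delta_rot":[0,0,0]}]'
```

```text
clock: 6.83
position: [0.4515, 0.1555, 0.1482]
tcp_rot: [[-0.028, 1.0, -0.004], [1.0, 0.028, 0.001], [0.001, -0.003, -1.0]]
force: [-0.8, -0.9, 0.3]
finger_gap: 0.0813
clock: 7.25
position: [0.4516, 0.1551, 0.0694]
tcp_rot: [[-0.027, 1.0, -0.004], [1.0, 0.027, 0.0], [0.0, -0.004, -1.0]]
force: [-0.4, -0.4, 0.1]
finger_gap: 0.0814
clock: 7.33
position: [0.4533, 0.1553, 0.0715]
tcp_rot: [[-0.026, 1.0, -0.001], [1.0, 0.026, 0.001], [0.001, -0.001, -1.0]]
force: [0.1, 0.2, 0.1]
finger_gap: 0.0816
```

```bash
python3 -m creep '[{"offset":[0,0,12],"delta_rot":[0,0,0]},{"offset":[0,0,12],"delta_rot":[0,0,0]},{"offset":[0,0,7],"delta_rot":[0,0,0]},{"offset":[0,0,0],"delta_rot":[0,0,0]},{"offset":[0,0,0],"delta_rot":[0,0,0]}]'
python3 -m creep '[{"offset":[0,0,0],"delta_rot":[0,0,0]},{"offset":[0,0,0],"delta_rot":[0,0,0]},{"offset":[0,0,0],"delta_rot":[0,0,0]},{"offset":[0,0,0],"delta_rot":[0,0,0]},{"offset":[0,0,0],"delta_rot":[0,0,0]}]' 0.3 80
python3 -m creep '[{"offset":[0,0,0],"delta_rot":[0,0,0]},{"offset":[0,0,0],"delta_rot":[0,0,0]},{"offset":[0,0,0],"delta_rot":[0,0,0]},{"offset":[0,0,0],"delta_rot":[0,0,0]},{"offset":[0,0,0],"delta_rot":[0,0,0]}]'
python3 -c "
from h import *
print(state()['q'],state()['wrist_torque'])"
```

```text
clock: 7.75
position: [0.4532, 0.1535, 0.0399]
tcp_rot: [[-0.024, 1.0, -0.001], [1.0, 0.024, -0.0], [-0.0, -0.001, -1.0]]
force: [0.6, 0.1, 0.3]
finger_gap: 0.0811
clock: 8.17
position: [0.4542, 0.1539, 0.041]
tcp_rot: [[-0.024, 1.0, 0.001], [1.0, 0.024, 0.0], [0.0, 0.001, -1.0]]
force: [-0.3, -0.1, 4.9]
finger_gap: 0.0411
clock: 8.58
position: [0.4542, 0.1539, 0.0409]
tcp_rot: [[-0.024, 1.0, 0.001], [1.0, 0.024, 0.0], [0.0, 0.001, -1.0]]
force: [-0.8, -0.7, 5.5]
finger_gap: 0.0411
[ 0.2886509   0.62295389 -0.82345726  2.091531    0.70243083  0.72483491
 -0.97129888] [-0.02797956  0.17801166 -0.00259997]
```

```bash
python3 -m creep '[{"offset":[0,0,-10],"delta_rot":[0,0,0]},{"offset":[0,0,-20],"delta_rot":[0,0,0]},{"offset":[0,0,-25],"delta_rot":[0,0,0]},{"offset":[0,0,-30],"delta_rot":[0,0,0]},{"offset":[0,0,-30],"delta_rot":[0,0,0]}]'
python3 -m creep '[{"offset":[0,0,-30],"delta_rot":[0,0,0]},{"offset":[0,0,-20],"delta_rot":[0,0,0]},{"offset":[0,0,-15],"delta_rot":[0,0,0]},{"offset":[0,0,0],"delta_rot":[0,0,0]},{"offset":[0,0,0],"delta_rot":[0,0,0]}]'
python3 -m creep '[{"offset":[-25,0,0],"delta_rot":[0,0,0]},{"offset":[-35,0,0],"delta_rot":[0,0,0]},{"offset":[-35,0,0],"delta_rot":[0,0,0]},{"offset":[-35,0,0],"delta_rot":[0,0,0]},{"offset":[-35,0,0],"delta_rot":[0,0,0]}]'
```

```text
clock: 9.0
position: [0.4522, 0.1535, 0.1562]
tcp_rot: [[-0.025, 1.0, -0.002], [1.0, 0.025, -0.0], [-0.0, -0.002, -1.0]]
force: [1.5, -1.1, -2.0]
finger_gap: 0.0414
clock: 9.42
position: [0.4536, 0.1533, 0.2206]
tcp_rot: [[-0.024, 1.0, 0.001], [1.0, 0.024, -0.001], [-0.001, 0.001, -1.0]]
force: [0.5, -0.4, -1.6]
finger_gap: 0.0413
clock: 9.83
position: [0.4558, -0.0128, 0.2188]
tcp_rot: [[-0.025, 1.0, -0.003], [1.0, 0.025, 0.0], [0.0, -0.003, -1.0]]
force: [1.0, -1.2, -1.8]
finger_gap: 0.0411
```

```bash
python3 -m creep '[{"offset":[0,0,-25],"delta_rot":[0,0,-0.12]},{"offset":[0,0,-25],"delta_rot":[0,0,-0.12]},{"offset":[0,0,-25],"delta_rot":[0,0,-0.12]},{"offset":[-35,-4,0],"delta_rot":[0,0,0]},{"offset":[-35,-4,0],"delta_rot":[0,0,0]}]'
python3 -m creep '[{"offset":[-35,-4,0],"delta_rot":[0,0,0]},{"offset":[-35,-4,0],"delta_rot":[0,0,0]},{"offset":[-35,-4,0],"delta_rot":[0,0,0]},{"offset":[-35,-4,0],"delta_rot":[0,0,0]},{"offset":[-35,-4,0],"delta_rot":[0,0,0]}]'
python3 -m creep '[{"offset":[-35,-4,0],"delta_rot":[0,0,0]},{"offset":[-35,-4,0],"delta_rot":[0,0,0]},{"offset":[0,0,0],"delta_rot":[0,0,0]},{"offset":[0,0,0],"delta_rot":[0,0,0]},{"offset":[0,0,0],"delta_rot":[0,0,0]}]'
python3 - <<'E'
from h import *
T=tool();im=get_image("wrist");np.save("T3.npy",T);cv2.imwrite("pics/w3.png",cv2.resize(im[60:330,200:480],None,fx=2.2,fy=2.2,interpolation=cv2.INTER_CUBIC));print(state()['q'],T)
h=lambda x,y,z:[.5055+.926*x-.377*y,-.2238+.377*x+.926*y,z]
print((proj("wrist",[h(-.023,.041,.071),h(.023,.041,.071),h(-.023,-.049,.039),h(.023,-.049,.039)],T)-[200,60])*2.2)
E
```

```text
clock: 10.25
position: [0.4765, -0.0785, 0.2958]
tcp_rot: [[-0.379, 0.925, 0.001], [0.925, 0.379, -0.002], [-0.002, 0.0, -1.0]]
force: [0.9, -0.2, -2.3]
finger_gap: 0.0412
clock: 10.67
position: [0.5224, -0.2504, 0.2928]
tcp_rot: [[-0.375, 0.927, -0.003], [0.927, 0.375, 0.001], [0.003, -0.003, -1.0]]
force: [0.6, 1.4, -0.6]
finger_gap: 0.0411
clock: 11.08
position: [0.5414, -0.3157, 0.2931]
tcp_rot: [[-0.375, 0.927, -0.003], [0.927, 0.375, 0.003], [0.004, -0.001, -1.0]]
force: [0.6, 1.2, -2.0]
finger_gap: 0.0414
[ 1.18144987  0.5723823  -1.02935419  1.52511394  0.49659306  1.33008751
  0.48803684] [[-0.37525478  0.926918   -0.00262031  0.54142251]
 [ 0.92691397  0.3752617   0.0030242  -0.31568851]
 [ 0.00378649 -0.00129396 -0.99999199  0.29307728]
 [ 0.          0.          0.          1.        ]]
[[2.18997854e+02 2.72804806e-01]
 [3.06308562e+02 5.19841370e-02]
 [2.25010422e+02 1.71634403e+02]
 [3.00450899e+02 1.71487883e+02]]
```

View pics/w3.png

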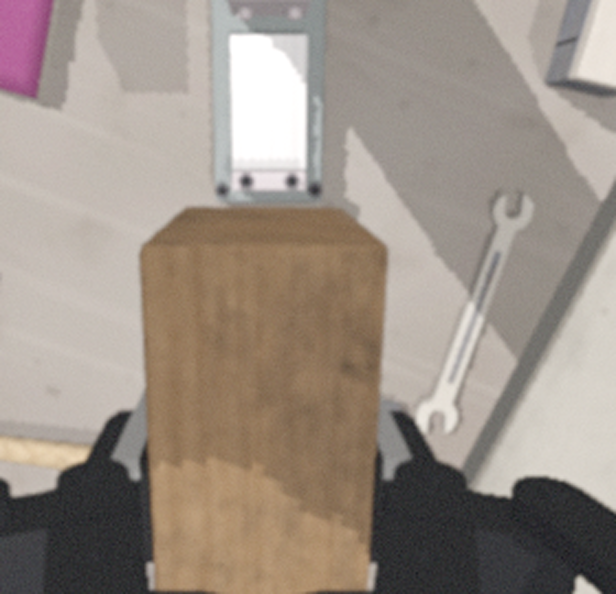

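Run:
```python
from h import *
T=np.load("T3.npy");np.set_printoptions(precision=4,suppress=True);I=np.eye(4);z=T[2,3]
q=lambda p:np.array(p)/2.2+[200,60]
# in tool coordinates: T=identity
print("top front",back("wrist",q([(142,245),(387,245)]),-.038,I)); print("bot front",back("wrist",q([(185,208),(345,208)]),.026,I))
print("lip top in",back("wrist",q([(231,169),(306,169)]),z-.039,I)); print("jaw bottom",back("wrist",q([(229,33),(308,33)]),z-.025,I)); print("bolts out",back("wrist",q([(222,189),(314,189)]),z-.03,I))
```

```text
top front [[ 0.0508 -0.0191 -0.038 ]
 [ 0.0508  0.0211 -0.038 ]]
bot front [[ 0.0502 -0.0194  0.026 ]
 [ 0.0502  0.0224  0.026 ]]
lip top in [[ 0.0502 -0.0177  0.2541]
 [ 0.0502  0.028   0.2541]]
jaw bottom [[ 0.1295 -0.0186  0.2681]
 [ 0.1295  0.0287  0.2681]]
bolts out [[ 0.0376 -0.0239  0.2631]
 [ 0.0376  0.0338  0.2631]]
```

```bash
python3 -m creep '[{"offset":[25,3,0],"delta_rot":[0,0,0]},{"offset":[25,0,0],"delta_rot":[0,0,0]},{"offset":[0,0,0],"delta_rot":[0,0,0]},{"offset":[0,0,0],"delta_rot":[0,0,0]},{"offset":[0,0,0],"delta_rot":[0,0,0]}]'
python3 - <<'E'
from h import *
T=tool();im=get_image("wrist");np.save("T4.npy",T)
t=get_image("top");cv2.imwrite("pics/t4.png",t)
cv2.imwrite("pics/w4.png",cv2.convertScaleAbs(cv2.resize(im[30:170,260:390],None,fx=4.2,fy=4.2,interpolation=cv2.INTER_CUBIC),alpha=.75));print(T[:3,3])
E
```

```text
clock: 11.55
position: [0.526, -0.2688, 0.2955]
tcp_rot: [[-0.376, 0.927, -0.0], [0.927, 0.376, -0.002], [-0.001, -0.001, -1.0]]
force: [-0.0, -0.7, -2.5]
finger_gap: 0.0414
[ 0.52604082 -0.26877017  0.29545521]
```

View pics/w4.png

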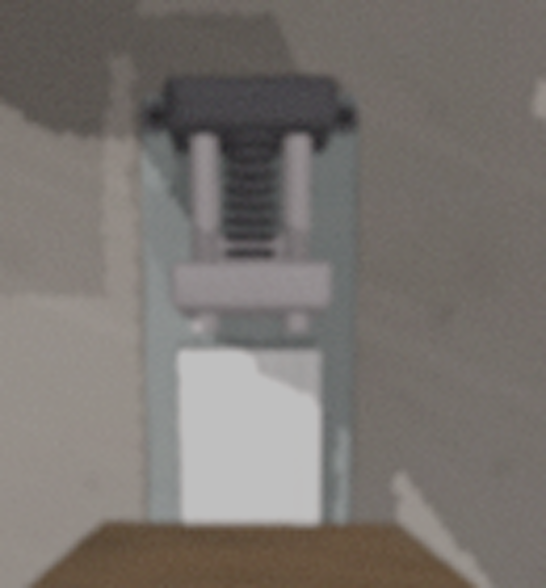

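Run:
```python
from h import *
T=np.load("T4.npy");np.set_printoptions(precision=4,suppress=True);z=T[2,3]
q=lambda p:np.array(p)/4.2+[260,30]
I=np.eye(4)
print("jaw top inner",back("wrist",q([(172,308),(330,308)]),z-.071,I),back("wrist",q([(172,308),(330,308)]),.071,T).mean(0))
print("bed",back("wrist",q([(179,350),(322,350),(181,520),(321,520)]),z-.025,I))
```

```text
jaw top inner [[ 0.0911 -0.0208  0.2245]
 [ 0.0911  0.0246  0.2245]] [ 0.4935 -0.184   0.071 ]
bed [[ 0.081  -0.0214  0.2705]
 [ 0.081   0.0252  0.2705]
 [ 0.026  -0.0214  0.2705]
 [ 0.026   0.0257  0.2705]]
```

```bash
python3 -m creep '[{"offset":[28,0,20],"delta_rot":[0,0,0]},{"offset":[0,0,30],"delta_rot":[0,0,0]},{"offset":[0,0,30],"delta_rot":[0,0,0]},{"offset":[0,0,30],"delta_rot":[0,0,0]},{"offset":[0,0,30],"delta_rot":[0,0,0]}]'
python3 -m creep '[{"offset":[0,0,25],"delta_rot":[0,0,0]},{"offset":[0,0,15],"delta_rot":[0,0,0]},{"offset":[0,0,10],"delta_rot":[0,0,0]},{"offset":[0,0,0],"delta_rot":[0,0,0]},{"offset":[0,0,0],"delta_rot":[0,0,0]}]'
```

```text
clock: 12.07
position: [0.5157, -0.2442, 0.154]
tcp_rot: [[-0.374, 0.928, 0.0], [0.928, 0.374, -0.001], [-0.001, 0.0, -1.0]]
force: [1.1, -0.9, -2.0]
finger_gap: 0.0413
clock: 12.48
position: [0.5163, -0.2435, 0.1058]
tcp_rot: [[-0.374, 0.927, 0.001], [0.927, 0.374, 0.0], [-0.0, 0.001, -1.0]]
force: [0.3, -0.5, -1.9]
finger_gap: 0.0414
```

```bash
python3 -m creep '[{"offset":[0,0,15],"delta_rot":[0,0,0]},{"offset":[0,0,12],"delta_rot":[0,0,0]},{"offset":[0,0,6],"delta_rot":[0,0,0]},{"offset":[0,0,0],"delta_rot":[0,0,0]},{"offset":[0,0,0],"delta_rot":[0,0,0]}]'
python3 -m creep '[{"offset":[5,0,0],"delta_rot":[0,0,0]},{"offset":[5,0,0],"delta_rot":[0,0,0]},{"offset":[0,0,0],"delta_rot":[0,0,0]},{"offset":[0,0,0],"delta_rot":[0,0,0]}]'
python3 -m creep '[{"offset":[5,0,0],"delta_rot":[0,0,0]},{"offset":[0,0,0],"delta_rot":[0,0,0]},{"offset":[0,0,0],"delta_rot":[0,0,0]}]'
```

```text
clock: 12.9
position: [0.5153, -0.2432, 0.0719]
tcp_rot: [[-0.375, 0.927, -0.001], [0.927, 0.375, 0.001], [0.001, -0.001, -1.0]]
force: [-0.1, 0.4, -0.7]
finger_gap: 0.0414
clock: 13.23
position: [0.512, -0.2335, 0.0727]
tcp_rot: [[-0.376, 0.927, 0.0], [0.927, 0.376, -0.0], [-0.0, 0.0, -1.0]]
force: [-0.3, 1.0, -2.7]
finger_gap: 0.041
clock: 13.48
position: [0.5105, -0.2301, 0.0727]
tcp_rot: [[-0.375, 0.927, 0.001], [0.927, 0.375, -0.001], [-0.002, 0.0, -1.0]]
force: [0.5, -2.5, 0.3]
finger_gap: 0.041
```

```bash
python3 -m creep '[{"offset":[5,0,0],"delta_rot":[0,0,0]},{"offset":[0,0,0],"delta_rot":[0,0,0]},{"offset":[0,0,0],"delta_rot":[0,0,0]}]'
python3 -m creep '[{"offset":[5,0,0],"delta_rot":[0,0,0]},{"offset":[1,0,0],"delta_rot":[0,0,0]},{"offset":[0,0,0],"delta_rot":[0,0,0]},{"offset":[0,0,0],"delta_rot":[0,0,0]}]'
python3 - <<'E'
from h import *
T=tool();im=get_image("wrist");np.save("T5.npy",T)
cv2.imwrite("pics/w5.png",cv2.resize(im[60:330,190:450],None,fx=2.2,fy=2.2,interpolation=cv2.INTER_CUBIC));print(T[:3,3],state()['force'],state()['wrist_torque'])
E
```

```text
clock: 13.73
position: [0.5085, -0.2252, 0.0726]
tcp_rot: [[-0.375, 0.927, 0.001], [0.927, 0.375, -0.001], [-0.001, 0.0, -1.0]]
force: [1.4, -2.9, -0.7]
finger_gap: 0.0411
clock: 14.07
position: [0.5063, -0.22, 0.0726]
tcp_rot: [[-0.374, 0.927, 0.001], [0.927, 0.374, -0.001], [-0.001, 0.0, -1.0]]
force: [2.4, -5.3, -1.5]
finger_gap: 0.0408
[ 0.50631328 -0.21997197  0.07255785] [ 1.21510771 -5.52292758  0.11101272] [-1.01117726 -0.29796886  0.13709099]
```

View pics/w5.png

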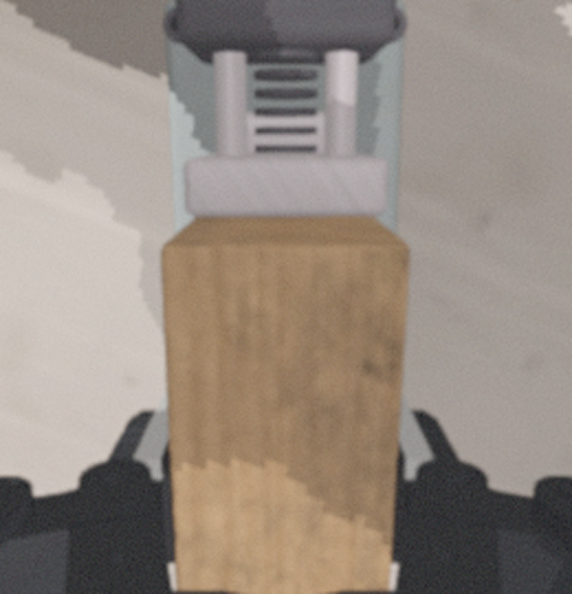

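The block is centred on the jaw (285 against 287 px), with the jaw pushed back about 12 mm and roughly 5.5 N. Lower behind the lip.

```bash
python3 -m creep '[{"offset":[0,0,4],"delta_rot":[0,0,0]},{"offset":[0,0,4],"delta_rot":[0,0,0]},{"offset":[0,0,2],"delta_rot":[0,0,0]},{"offset":[0,0,0],"delta_rot":[0,0,0]},{"offset":[0,0,0],"delta_rot":[0,0,0]}]'
python3 -m creep '[{"offset":[0,0,3],"delta_rot":[0,0,0]},{"offset":[0,0,3],"delta_rot":[0,0,0]},{"offset":[0,0,2],"delta_rot":[0,0,0]},{"offset":[0,0,0],"delta_rot":[0,0,0]},{"offset":[0,0,0],"delta_rot":[0,0,0]}]'
```

```text
clock: 14.53
position: [0.5058, -0.2191, 0.0615]
tcp_rot: [[-0.375, 0.927, -0.0], [0.927, 0.375, 0.001], [0.001, -0.0, -1.0]]
force: [3.1, -5.0, -4.1]
finger_gap: 0.041
clock: 14.95
position: [0.5058, -0.2191, 0.0536]
tcp_rot: [[-0.375, 0.927, -0.0], [0.927, 0.375, 0.001], [0.001, -0.0, -1.0]]
force: [2.6, -4.4, -3.3]
finger_gap: 0.041
```

```bash
python3 -m creep '[{"offset":[0,0,1],"delta_rot":[0,0,0]},{"offset":[0,0,1],"delta_rot":[0,0,0]},{"offset":[0,0,0],"delta_rot":[0,0,0]},{"offset":[0,0,0],"delta_rot":[0,0,0]}]'
python3 -m creep '[{"offset":[0,0,1],"delta_rot":[0,0,0]},{"offset":[0,0,0],"delta_rot":[0,0,0]},{"offset":[0,0,0],"delta_rot":[0,0,0]}]'
```

```text
clock: 15.28
position: [0.5059, -0.2192, 0.0518]
tcp_rot: [[-0.375, 0.927, -0.0], [0.927, 0.375, 0.0], [0.0, -0.0, -1.0]]
force: [2.7, -4.9, -1.9]
finger_gap: 0.0414
clock: 15.53
position: [0.506, -0.2193, 0.051]
tcp_rot: [[-0.375, 0.927, 0.0], [0.927, 0.375, 0.0], [0.0, 0.0, -1.0]]
force: [1.9, -4.1, 0.6]
finger_gap: 0.0412
```

```bash
python3 -m creep '[{"offset":[-2,0,0.5],"delta_rot":[0,0,0]},{"offset":[-1.5,0,0],"delta_rot":[0,0,0]},{"offset":[0,0,0],"delta_rot":[0,0,0]},{"offset":[0,0,0],"delta_rot":[0,0,0]}]'
python3 -m creep '[{"offset":[-1,0,0],"delta_rot":[0,0,0]},{"offset":[0,0,0],"delta_rot":[0,0,0]},{"offset":[0,0,0],"delta_rot":[0,0,0]}]'
```

```text
clock: 15.87
position: [0.5071, -0.2214, 0.051]
tcp_rot: [[-0.376, 0.927, -0.001], [0.927, 0.376, 0.001], [0.001, -0.0, -1.0]]
force: [-1.3, -2.1, 5.6]
finger_gap: 0.0413
clock: 16.12
position: [0.5073, -0.2221, 0.051]
tcp_rot: [[-0.376, 0.927, -0.001], [0.927, 0.376, 0.001], [0.001, -0.0, -1.0]]
force: [-1.9, -2.2, 6.2]
finger_gap: 0.041
```

```bash
python3 -m creep '[{"offset":[0,0,0],"delta_rot":[0,0,0]},{"offset":[0,0,0],"delta_rot":[0,0,0]},{"offset":[0,0,0],"delta_rot":[0,0,0]},{"offset":[0,0,0],"delta_rot":[0,0,0]},{"offset":[0,0,0],"delta_rot":[0,0,0]}]' 0.8
python3 -m creep '[{"offset":[0,0,-10],"delta_rot":[0,0,0]},{"offset":[0,0,-20],"delta_rot":[0,0,0]},{"offset":[0,0,-30],"delta_rot":[0,0,0]},{"offset":[0,0,-35],"delta_rot":[0,0,0]},{"offset":[0,0,-35],"delta_rot":[0,0,0]}]'
python3 -m creep '[{"offset":[-30,0,-35],"delta_rot":[0,0,0]},{"offset":[-35,0,-35],"delta_rot":[0,0,0]},{"offset":[-35,0,0],"delta_rot":[0,0,0]},{"offset":[0,0,0],"delta_rot":[0,0,0]},{"offset":[0,0,0],"delta_rot":[0,0,0]}]'
python3 - <<'E'
from h import *
T=tool();im=get_image("wrist");np.save("T6.npy",T);s=get_image("scene");cv2.imwrite("pics/s6full.png",s);t=get_image("top");cv2.imwrite("pics/t6.png",t)
a=cv2.resize(im[20:220,250:390],None,fx=3,fy=3,interpolation=cv2.INTER_CUBIC)
b=cv2.resize(s[170:270,330:440],None,fx=3.4,fy=3.4,interpolation=cv2.INTER_CUBIC)
b=cv2.copyMakeBorder(b,0,a.shape[0]-b.shape[0],0,0,cv2.BORDER_CONSTANT)
cv2.imwrite("pics/f6.png",np.hstack([a,b]));print(T[:3,3],a.shape)
E
```

```text
clock: 16.53
position: [0.5074, -0.2229, 0.0505]
tcp_rot: [[-0.375, 0.927, -0.001], [0.927, 0.375, 0.001], [0.001, -0.0, -1.0]]
force: [0.3, -0.9, 0.6]
finger_gap: 0.0685
clock: 16.95
position: [0.5071, -0.2227, 0.1824]
tcp_rot: [[-0.375, 0.927, -0.001], [0.927, 0.375, 0.001], [0.001, -0.0, -1.0]]
force: [0.9, -1.6, 0.0]
finger_gap: 0.0683
clock: 17.37
position: [0.5418, -0.3107, 0.2423]
tcp_rot: [[-0.371, 0.929, 0.001], [0.929, 0.371, 0.0], [-0.0, 0.001, -1.0]]
force: [0.7, 0.4, -0.9]
finger_gap: 0.0688
[ 0.54179551 -0.31066104  0.24234878] (600, 420, 3)
```

View pics/f6.png

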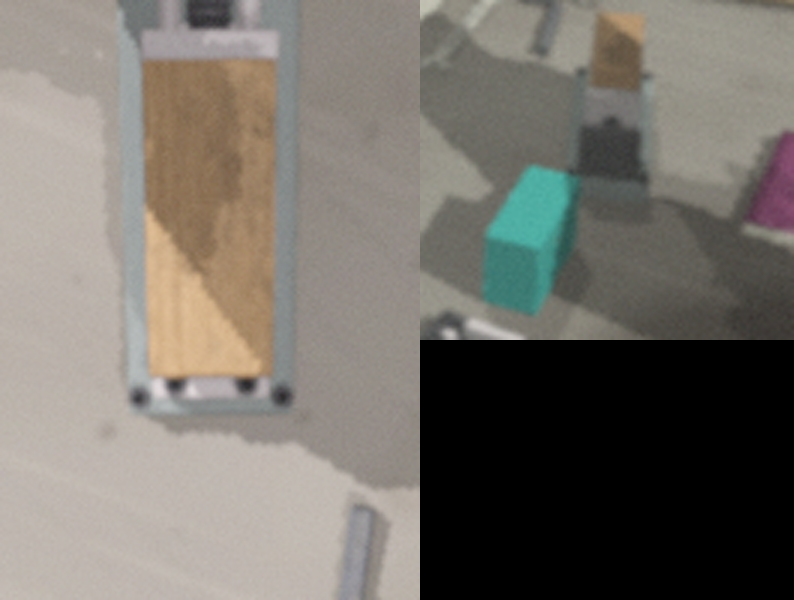

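View pics/t6.png

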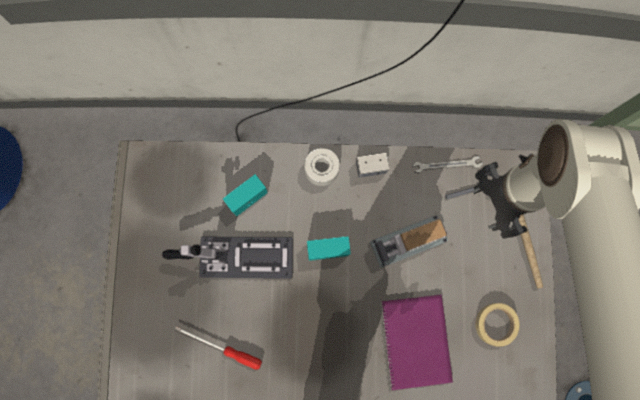

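The block sits between jaw and lip, the clamp is open, and the bystanders have not moved. One numeric check of the block's top corners at seated height, then hand in.

Run:
```python
from h import *
T=np.load("T6.npy");np.set_printoptions(precision=4,suppress=True)
q=lambda p:np.array(p)/3.+[250,20]
for z in(.085,.089,.093):
    B=back("wrist",q([(143,59),(277,59),(274,376),(149,376)]),z,T);m=B.mean(0)
    d=B[0]+B[1]-B[2]-B[3];yaw=np.arctan2(-d[0],d[1]);r=m[:2]-[.509,-.2217]
    print(z,"len",np.linalg.norm(d)/2,"w",np.linalg.norm(B[1]-B[0]),np.linalg.norm(B[2]-B[3]),"yaw",yaw,"local",r@[.926,.377],r@[-.377,.926])
job=state();print(job['clock'],job['force'])
```

```text
0.085 len 0.09774776554680256 w 0.04183890732170637 0.04246677996668769 yaw 0.3864473476354117 local -0.00033785231025079394 3.4738121227793244e-05
0.089 len 0.09643939418180869 w 0.04127888604678384 0.0418983545038539 yaw 0.3864473476354126 local -0.00036577136330745756 -0.00032960429507834603
0.093 len 0.09513102281681478 w 0.04071886477186126 0.041329929041020175 yaw 0.3864473476354124 local -0.0003936904163642136 -0.0006939467113844177
17.5167 [ 0.6511 -0.0451 -0.139 ]
```

```bash
python3 -c "
from station import *
print(job_done())"
```

```text
the job is handed in; nothing more can be done
None
```

I opened the toggle clamp by pushing its handle with the shut fingers until it fell onto its stop. I then gripped the block, lifted it out, pushed its end against the sprung jaw, lowered it behind the lip onto the bed and let go. I handed in at about 17.5 s of the 58 s allowed.

- **Block seating:** the last wrist picture puts the block centre within 0.5 mm of my holder estimate, both across and along. The block lies at yaw 0.386 rad, against 0.387 for the holder. The block's measured size fits the seated height, and the picture shows it flat between jaw and lip.
- **Clamp and bystanders:** the last top picture shows the lever lying back, with the hub, steel block and turquoise look-alikes apparently unmoved. The gripper is clear of everything and the force reading is near zero.
- **Disagreement:** the top and wrist cameras differed by up to about 4 mm on the holder position across the jaws. I relied mainly on the wrist view, since it showed block and holder together.
- **Not measured:** I did not read the final jaw travel. I inferred about 8 mm from the block sitting against the lip.

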